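Peel the clinging top tray off the stack and hold it over the extraction grille

TASK

Draw the bolt that locks the tray stack back until you feel it meet its stop, then peel the top steel tray off the clinging stack: lift it by its upright corner ear, tilting it up while the diagonally opposite corner stays down on the stack until all four sprung catches have let go. Then carry the tray to the extraction grille and finish while still holding it, level and still, centred about 15 cm above the grille. Leave the bolt drawn and do not disturb the other things on the bench.

Things in the scene. Friction and masses are not known exactly. Their poses are not given: they have to be found in the camera images.
- tray_center (a point): Centre of the top tray's rim opening, half-way through the rim's thickness; pressed steel, about 0.2 to 0.3 kg. Axes: x along its long side, y along the short side, z up. Rim outside 180 x 120 mm, 4 mm thick, 12 mm wide; the pan is 156 x 96 mm, its underside 21 mm below this point. It hangs nested in the stack by its rim.
- ear (a point): Grip point of the upright ear at the tray's +x +y corner: tray (78, 52) mm from tray_center, 26 mm above it. A steel plate 10 mm thick along the diagonal from tray_center to the ear, 20 mm wide across it, from 24 mm below to 14 mm above this point. Pinch from above, jaws closing along that diagonal. Axes as the tray's. All rigid: the tool must tilt with the tray as it peels.
- far_corner (a point): Tray's corner diagonally opposite the ear (tray -x -y), underside of the rim, at tray (-90, -60) mm from tray_center and 2 mm below it. The corner that stays down while peeling. Axes as the tray's.
- stack_top (a point): Centre of the fixed stack, 196 x 136 mm (foot 212 x 152), at its upper rim, 50 mm above the bench, where the tray's rim rests. Axes as the seated tray's. Sprung catches at x = 40 and -40 mm on the +y long side, 58 and -40 on the -y side, stand 14 mm above this point and clip over the tray's rim; each lets go when the rim beside it is lifted about 4 mm, with about 5 N.
- seat_corner (a point): Where the tray's far_corner rests when seated: a fixed point on the stack at stack (-90, -60) mm. Peeling at the ear takes about 10 to 15 N; with the tray tilted 0.18 rad about this corner (ear raised about 35 mm) all four catches are free.
- bolt (a joint): The locking bolt on the stack's -y long side: travel in m. At 0 (up to 6 mm at the start) its nose lies over the tray's rim and locks the tray down; it slides along the stack's -y and meets its stop at 0.030. Slides stiffly (about 2 N) and stays where left.
- bolt_post (a point): Grip point of the bolt's upright post, 12 x 12 mm square, from 32 mm below this point (at the bolt's flat bar, 26 mm wide along x) to 20 mm above it. Moves with the bolt; at bolt = 0 it is at stack (25, -84) mm from stack_top, 46 mm above it. Axes as the stack's. Pinch it from above, jaws closing along the stack's x.
- grille_center (a point): Middle of the top of the extraction grille, a flat fixed slatted metal frame 170 x 170 mm, 12 mm high.
- tape: roll of paper tape lying flat, 90 mm across, 24 mm high; a bystander, to be left where it is; origin at or near the middle of its underside
- wrench: steel wrench lying flat; a bystander, to be left where it is; origin at or near the middle of its underside
- timber: timber block 90 x 160 x 50 mm; a bystander, to be left where it is; origin at or near the middle of its underside
- burr_pot: small grey plastic pot, 68 mm across, 50 mm high; a bystander, to be left where it is; origin at or near the middle of its underside
- bar_stock: dark steel bar 120 x 30 x 30 mm; a bystander, to be left where it is; origin at or near the middle of its underside
- tin: plain metal can, 60 mm across, 70 mm high; a bystander, to be left where it is; origin at or near the middle of its underside
- brush: hand brush lying flat; a bystander, to be left where it is; origin at or near the middle of its underside
Mind the look-alikes: they are no part of the job. Of the things shaped like the part that bears tray_center, the bare steel one is meant. Of the things that look like the part that bears grille_center, the larger one is meant.

How it is judged:
By the outcome, as a careful person would: the job done as asked, in the order asked, and still so for the second after the job is handed in, while the arm keeps its last pose, push and grip.
It also fails if it takes over 61 s, if anything falls off the work surface, if the arm or the gripper's body presses on something with over 40 N, if the wrist force passes 120 N, or if a joint passes its speed limit or range.

ROBOT

A 7-joint arm with a two-finger parallel gripper is mounted at the origin on the work surface. World frame = base frame: x ahead of the robot, y to its left, z up, the work surface at z = 0. Lengths are in m, angles in rad, forces in N, time in s.
With the tool pointing down it reaches from about 0.425 to 0.825 m from the base axis. Payload 3.6 kg.
Tool frame: the origin (TCP) lies at the very end of the fingers, on their centre line; the grasp point (between the pads) lies 19 mm behind it (robot.tcp_to_grasp is the distance from the TCP to the grasp point, in m); z points along the fingers, x is the direction in which the jaws open and shut, and the axes are right-handed (so a half turn about z gives the same grasp; the last joint's range is limited). The gripper opens to 85 mm and grips with 20 to 120 N. Pads are 22 mm wide; open, the fingers measure 114 mm over their backs; the gripper's body (76 mm by 85 mm) begins 54 mm behind the grasp point. The pads swing forward as they close: fully open they stand 13 mm farther back than shut.
Start: joints at [1.153, 0.615, -0.013, 1.423, 0.008, 1.103, -0.04], TCP at [0.248, -0.601, 0.231] pointing down, gripper open.
Joint ranges: [-3.12, 3.12], [-0.3, 2.06], [-1.34, 1.32], [0.26, 2.42], [-1.36, 4.5], [0.01, 1.98], [-2.84, 2.84]. Speed limits (rad/s): [2.79, 2.79, 3.14, 3.14, 3.14, 3.14, 3.14].

INTERFACE

Orientations are given as a rotation vector (axis times angle).
In Python, from workcell import robot, imaging, job, spotter gives the robot as it stands. The module is installed in compiled form; this text tells all that it offers.
- The arm moves only by the tool arm_command, never from a script. Its argument "series" is a list of rows, each an object of numbers: "rx", "ry", "rz": the turn, a rotation vector about the tool's x, y, z in rad; "tx", "ty", "tz": the shift along the tool's x, y, z in m; "gripper": the finger opening in m, from 0 to 0.0854. In form: [{"rx": .., "ry": .., "rz": .., "tx": .., "ty": .., "tz": .., "gripper": ..}, ...]. A call has 1 to 20 rows; each row is the pose to reach, as a shift and turn from the pose commanded when the call began, along the tool's axes at that moment; what a row does not reach only later rows make up. A row lasts 1/12 s, in which the tool goes at most 41.7 mm and 7.16 degrees, less where a joint would pass 70% of its speed; a pose out of reach is approached as far as the arm can. A call with a gripper value outside its range is refused whole. The fingers move at their own pace and stop on an object; the grip force is fixed at half the most. Time passes only in rows, so rows that repeat a pose let the fingers close. It gives the time, the measured TCP pose, the force and the opening at its end, in the units of the state.
- robot.get_state(): the state, without advancing time (a new reading comes with each control period).
- imaging.camera(name): name is "side" or "top"; returns (picture, depth): 420x560x3 uint8, red, green, blue; 420x560 float32, m along the optical axis (not along the pixel's ray), 0 where there is no reading.
- imaging.camera_params(name): a dict with "camera_matrix" (3x3 intrinsics, pixels), "k1" (the pictures are not rectified: a ray, as slopes to the right and down, at radius r is drawn at 1 + k1 r^2 times it, then the intrinsics apply), "pose" (4x4, takes a point from camera to world coordinates). Camera axes: x right, y up, looking along -z (the intrinsics and any distortion apply to the point x, -y, -z); pixel columns grow to the right and rows downward; lengths in m; the calibration is good to about 2 mm. A picture is of the moment at which its call begins. camera_params takes no time and is no camera call.
- job.hand_in(): hands the job in, once; it reports no verdict.
Trained networks look in the newest picture that a camera, given by its name, has taken for a name from the list of things; names that differ only in an ending like _2 or _b are one class to them, and where a whole thing is asked for, a point or a joint stands for the part that bears it (a point fixed in the world has none). Each returns a list of dicts, best first, with "p" (0 to 1); they miss things now and then, are a little off and sometimes report something else, mostly with a low value. They report only what shows in the picture. A call takes as long as a camera call. They do not tell look-alikes from the thing itself.
- spotter.trace(camera, target): "pixels" (420x560 bool, what is visible of it) and "position" ([column, row] in pixels, amid what is visible of it).
The state is a dict: "time": time; "joints": joint angles; "joint_velocities": joint speeds; "joint_torque": joint torques, N m; "tool_pos": TCP position; "ee_rot": TCP orientation; "contact_force": force on the tool from outside, world axes, zero at the start; "wrist_torque": the same for the moment, N m; "opening": finger opening in m.
Only numpy, scipy, OpenCV 4.12 (cv2) and the standard library are available. Lean on these libraries where they do the work, as an engineer would, in place of code of your own. Each camera call takes 0.05 s, during which the arm holds its last target.

## Working session

There is one attempt and no reset: what is moved stays moved. The work goes in short steps, Python scripts to look and compute and a tool call to move; the robot and the scene stay as the last step left them, time stands still between calls to the robot, and variables do not carry over. Pictures are saved under pics/ and viewed, and the job is handed in when it is done.

Besides the shell and the picture viewer there is one more tool, called by a JSON object that holds its "op" and its "data". arm_command: Moves the arm, as the interface text tells. Its arguments: {"type":"object","properties":{"series":{"type":"array","items":{"type":"object","properties":{"rx":{"type":"number"},"ry":{"type":"number"},"rz":{"type":"number"},"tx":{"type":"number"},"ty":{"type":"number"},"tz":{"type":"number"},"gripper":{"type":"number"}}}}},"required":["series"]}

```bash
mkdir -p pics; python3 - <<'E'
from workcell import robot, imaging, job, spotter
import cv2, numpy as np
s=robot.get_state(); print(s)
for n in ("side","top"):
    p,d=imaging.camera(n); cv2.imwrite(f"pics/{n}0.png",p[:,:,::-1]); np.savez(f"{n}0.npz",p=p,d=d)
    c=imaging.camera_params(n); print(n,c)
E
```

```text
{'time': 0.0, 'joints': array([ 1.15350232,  0.61593239, -0.01261356,  1.42494202,  0.00808634,
        1.10340592, -0.040379  ]), 'joint_velocities': array([-0.00014312,  0.00054147,  0.00159927,  0.00064842,  0.00029914,
       -0.00043514,  0.00112206]), 'joint_torque': array([ 2.51902575e-04, -4.69218636e+01,  2.59019695e-01, -1.71035671e+01,
        9.87056148e-03,  9.59729310e-03, -1.47954233e-05]), 'tool_pos': array([ 0.24730979, -0.60026266,  0.23011533]), 'ee_rot': array([-2.60934349,  1.74695508,  0.00346656]), 'contact_force': array([-0.04274952, -0.21170529, -0.24709755]), 'wrist_torque': array([0.03199386, 0.00259489, 0.05665402]), 'opening': 0.0855926641058072}
side {'camera_matrix': array([[534.79010593,   0.        , 270.73008916],
       [  0.        , 534.79010593, 201.96674736],
       [  0.        ,   0.        ,   1.        ]]), 'k1': -0.19322922750200602, 'pose': array([[-0.94816606,  0.23218515, -0.21695895,  0.18600986],
       [-0.31755733, -0.71759288,  0.61985305,  1.00126772],
       [-0.01176752,  0.65662053,  0.7541293 ,  1.34530758],
       [ 0.        ,  0.        ,  0.        ,  1.        ]])}
top {'camera_matrix': array([[454.90941777,   0.        , 279.10724209],
       [  0.        , 454.90941777, 213.43106945],
       [  0.        ,   0.        ,   1.        ]]), 'k1': -0.01907498549566672, 'pose': array([[ 0.13394185,  0.97028609, -0.20150555,  0.25395959],
       [-0.99098018,  0.13200957, -0.02305977, -0.04021853],
       [ 0.00422608,  0.20277668,  0.97921589,  1.56223393],
       [ 0.        ,  0.        ,  0.        ,  1.        ]])}
```

View pics/side0.png

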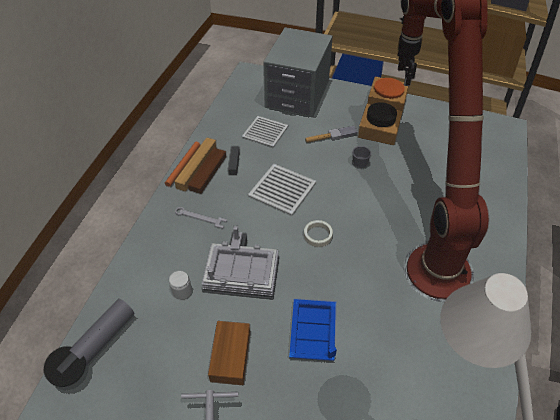

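View pics/top0.png

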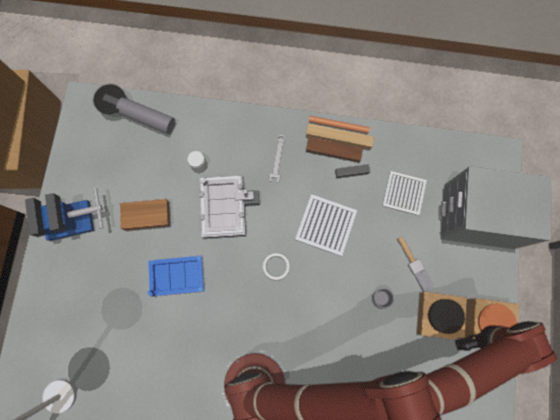

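```bash
cat > h.py <<'E'
import numpy as np, cv2
from workcell import robot, imaging, job, spotter
def deproj(n,uv,d):
    c=imaging.camera_params(n);K=c['camera_matrix'];uv=np.asarray(uv,float).reshape(-1,1,2)
    D=np.array([c['k1'],0,0,0,0.])
    q=cv2.undistortPointsIter(uv,K,D,None,None,(3,100,1e-12)).reshape(-1,2)
    d=np.ravel(d); P=np.c_[q[:,0]*d,-q[:,1]*d,-d]
    return P@c['pose'][:3,:3].T+c['pose'][:3,3]
def proj(n,P):
    c=imaging.camera_params(n);T=np.linalg.inv(c['pose']);P=np.atleast_2d(P)@T[:3,:3].T+T[:3,3]
    q=P*[1,-1,-1]; D=np.array([c['k1'],0,0,0,0.])
    return cv2.projectPoints(q,np.zeros(3),np.zeros(3),c['camera_matrix'],D)[0].reshape(-1,2)
def cloud(n,d,mask):
    v,u=np.nonzero(mask&(d>0)); return deproj(n,np.c_[u,v],d[v,u]),u,v
E
python3 - <<'E'
from h import *
for n in ("side","top"):
    f=np.load(f"{n}0.npz"); 
    for t in ("tray_center","stack_top","bolt","grille_center"):
        for r in spotter.trace(n,t):
            m=r['pixels']; P,u,v=cloud(n,f['d'],m)
            np.save(f"m_{n}_{t}_{int(r['position'][0])}.npy",m)
            print(n,t,round(r['p'],2),np.round(r['position']),m.sum(), np.round(np.median(P,0),3),np.round(P.min(0),3),np.round(P.max(0),3))
f=np.load("side0.npz")['p'][:,:,::-1]; cv2.imwrite("pics/sidez.png",cv2.resize(f[215:305,190:290],None,fx=6,fy=6,interpolation=cv2.INTER_CUBIC))
f=np.load("top0.npz")['p'][:,:,::-1]; cv2.imwrite("pics/topz.png",cv2.resize(f[165:250,185:275],None,fx=7,fy=7,interpolation=cv2.INTER_CUBIC))
print(robot.get_state()['time'])
E
```

```text
side tray_center 0.56 [310. 331.] 2583 [0.311 0.312 0.007] [ 0.232  0.197 -0.011] [0.385 0.415 0.065]
side stack_top 0.77 [239. 282.] 1604 [0.563 0.25  0.041] [ 0.449  0.041 -0.004] [0.68 0.29 0.12]
side stack_top 0.45 [234. 241.] 193 [0.605 0.122 0.066] [ 0.589  0.041 -0.004] [0.635 0.157 0.12 ]
side bolt 0.5 [232. 239.] 152 [0.605 0.124 0.066] [0.589 0.095 0.056] [0.621 0.157 0.119]
side grille_center 0.77 [284. 187.] 1985 [ 0.555 -0.165  0.009] [ 0.457 -0.284 -0.008] [ 0.655 -0.067  0.022]
side grille_center 0.56 [264. 130.] 866 [ 0.708 -0.427  0.005] [ 0.635 -0.511 -0.011] [ 0.782 -0.353  0.016]
top tray_center 0.81 [221. 207.] 1789 [0.569 0.198 0.037] [0.471 0.119 0.021] [0.665 0.267 0.095]
top tray_center 0.8 [176. 277.] 1912 [0.31  0.317 0.006] [ 0.235  0.216 -0.009] [0.385 0.41  0.065]
top stack_top 0.74 [238. 206.] 1211 [0.571 0.138 0.045] [ 0.453  0.069 -0.01 ] [0.685 0.288 0.123]
top bolt 0.49 [244. 196.] 175 [0.607 0.124 0.064] [ 0.591  0.091 -0.005] [0.645 0.159 0.123]
top grille_center 0.66 [327. 227.] 2430 [ 0.556 -0.171  0.008] [ 0.458 -0.269 -0.008] [ 0.661 -0.072  0.021]
0.5
```

```bash
ls pics
```

```text
side0.png
sidez.png
top0.png
topz.png
```

View pics/sidez.png

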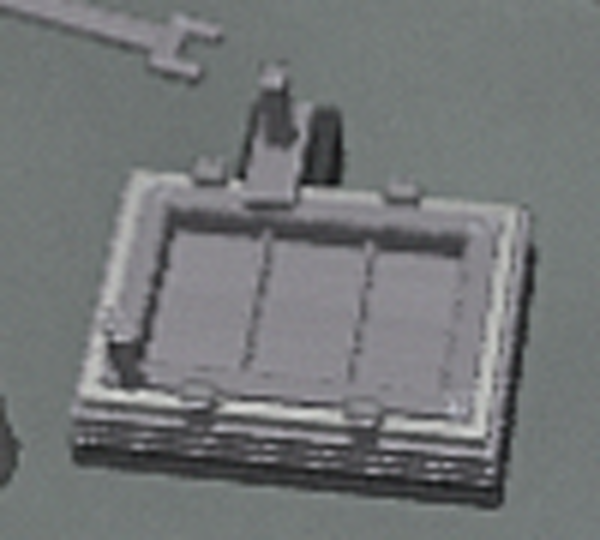

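View pics/topz.png

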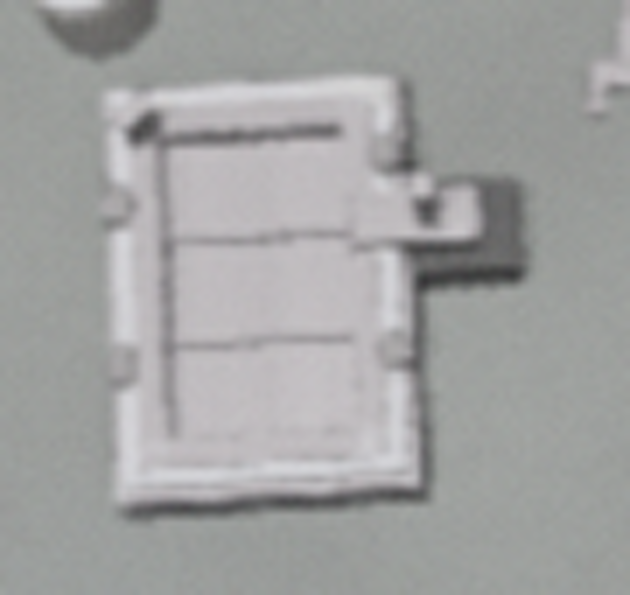

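```bash
cat > fit.py <<'E'
from h import *
from scipy.optimize import minimize, least_squares
def model(q,b):  # local xy -> expected top height
    x,y=q[:,0],q[:,1]; z=np.zeros(len(q))
    z[(abs(x)<.106)&(abs(y)<.076)]=.008
    z[(abs(x)<.098)&(abs(y)<.068)]=.050
    z[(abs(x)<.090)&(abs(y)<.060)]=.054
    z[(abs(x)<.078)&(abs(y)<.048)]=.033
    return z
C=[]
for n in ("side","top"):
    d=np.load(f"{n}0.npz")['d']; P,u,v=cloud(n,d,np.ones_like(d,bool))
    k=(abs(P[:,0]-.57)<.14)&(abs(P[:,1]-.2)<.12)&(P[:,2]<.09); 
    C.append(P[k]); 
    R=P[(abs(P[:,0]-.4)<.05)&(abs(P[:,1]-.1)<.1)]; print(n,k.sum(),"bench z",np.median(R[:,2]),R[:,2].std())
def cost(p,Cs):
    c,s=np.cos(p[2]),np.sin(p[2]); t=0
    for P in Cs:
        D=P[:,:2]-p[:2]; q=np.c_[c*D[:,0]+s*D[:,1],-s*D[:,0]+c*D[:,1]]
        k=~((abs(q[:,0]-.025)<.03)&(q[:,1]<-.03))
        t+=np.minimum(abs(P[:,2]-model(q,0)),.02)[k].mean()
    return t
for Cs in (C,C[:1],C[1:]):
    best=min((minimize(cost,[.569+a,.2+b,w],args=(Cs,),method='Nelder-Mead',options=dict(initial_simplex=np.array([[.569+a,.2+b,w],[.577+a,.2+b,w],[.569+a,.208+b,w],[.569+a,.2+b,w+.06]]))) for a in(-.004,.004) for b in (-.005,.005) for w in (0,.08,-.08)),key=lambda r:r.fun)
    print(best.x,best.fun)
E
python3 fit.py
```

```text
side 6423 bench z 0.0001979759386835367 0.006323904294958868
top 5326 bench z -0.00026748894584105454 0.005924163619822208
[0.56792789 0.19306229 0.20960715] 0.010694315124530996
[0.56644849 0.19369859 0.19222986] 0.005605895197828861
[0.56831216 0.19290858 0.20708672] 0.005004814162839166
```

```bash
cat > ov.py <<'E'
from h import *
import sys
x,y,w=map(float,sys.argv[1:4]); b=float(sys.argv[4])
R=np.array([[np.cos(w),-np.sin(w),0],[np.sin(w),np.cos(w),0],[0,0,1]])
L=lambda a:np.array(a,float)@R.T+[x,y,.05]
rect=lambda a,c,z:[[a,c,z],[-a,c,z],[-a,-c,z],[a,-c,z]]
d=np.array([.78,.52,0])/np.hypot(.78,.52)
e=np.cross([0,0,1],d); E=np.array([.078,.052,.002+.026])
segs=[(rect(.09,.06,.004),(0,255,0)),(rect(.098,.068,0),(0,0,255)),(rect(.078,.048,.004),(255,255,0)),
 ([E+d*.005+e*.01+[0,0,.014],E+d*.005-e*.01+[0,0,.014],E-d*.005-e*.01+[0,0,.014],E-d*.005+e*.01+[0,0,.014]],(255,0,255)),
 (np.array(rect(.006,.006,.066))+[.025,-.084-b,0],(0,165,255))]
for n,(u0,v0,u1,v1) in dict(side=(190,215,290,305),top=(185,165,275,250)).items():
    im=np.load(f"{n}0.npz")['p'][:,:,::-1][v0:v1,u0:u1]; s=7
    im=cv2.resize(im,None,fx=s,fy=s,interpolation=cv2.INTER_CUBIC)
    for a,col in segs:
        q=(proj(n,L(a))-[u0,v0]+.5)*s
        cv2.polylines(im,[np.int32(q)],True,col,1)
    cv2.imwrite(f"pics/ov_{n}_{sys.argv[5]}.png",im)
E
python3 ov.py .568 .1932 .203 .003 a; python3 -c "
from h import *;print(robot.get_state()['time'])"
```

```text
0.5
```

View pics/ov_side_a.png

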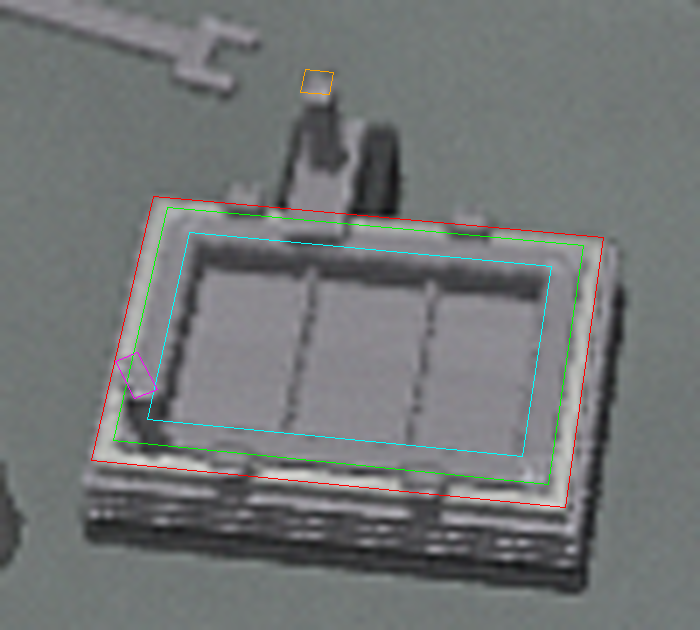

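View pics/ov_top_a.png

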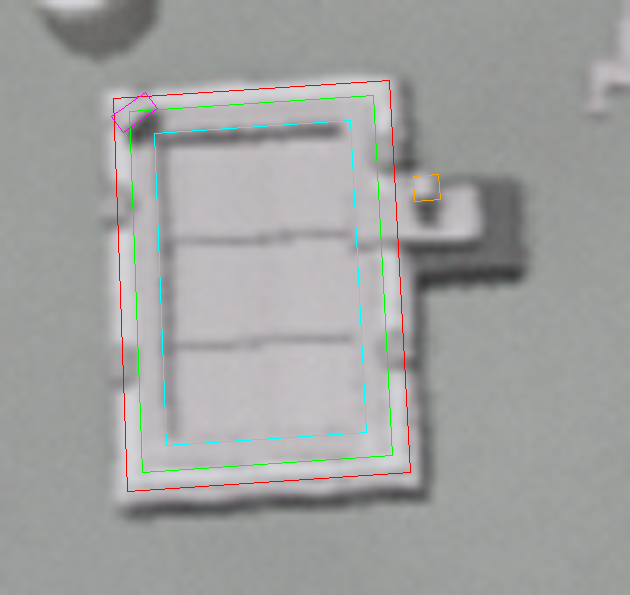

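```bash
cat > plan.py <<'E'
from h import *
from scipy.spatial.transform import Rotation as Ro
SX,SY,SW=.568,.1932,.203
def stack(p): 
    return Ro.from_euler('z',SW).apply(p)+[SX,SY,.05]
def down(yaw):  # tool z down, tool x at yaw
    x=np.array([np.cos(yaw),np.sin(yaw),0]);z=np.array([0,0,-1.]);return Ro.from_matrix(np.c_[x,np.cross(z,x),z])
def rel(pos,rot,s=None):
    s=s or robot.get_state(); R0=Ro.from_rotvec(s['ee_rot'])
    t=R0.inv().apply(np.asarray(pos)-s['tool_pos']); r=(R0.inv()*rot).as_rotvec()
    print('t',np.round(t,4),'r',np.round(r,4))
E
python3 - <<'E'
from plan import *
p=stack([.025,-.084-.003,.046]); print(p, stack([.078,.052,.028]))
rel([*p[:2],.2],down(SW))
E
```

```text
[0.61002661 0.11302666 0.096     ] [0.63391471 0.25985771 0.078     ]
t [-0.5221 -0.6071  0.0313] r [-1.0000e-04  0.0000e+00 -1.3829e+00]
```

{"op": "arm_command", "data": {"series": [{"tx": -0.13,"ty": -0.152,"tz": 0.008,"rz": -0.35,"gripper": 0.06},{"tx": -0.13,"ty": -0.152,"tz": 0.008,"rz": -0.35,"gripper": 0.06},{"tx": -0.13,"ty": -0.152,"tz": 0.008,"rz": -0.35,"gripper": 0.06},{"tx": -0.26,"ty": -0.304,"tz": 0.016,"rz": -0.7,"gripper": 0.06},{"tx": -0.26,"ty": -0.304,"tz": 0.016,"rz": -0.7,"gripper": 0.06},{"tx": -0.26,"ty": -0.304,"tz": 0.016,"rz": -0.7,"gripper": 0.06},{"tx": -0.26,"ty": -0.304,"tz": 0.016,"rz": -0.7,"gripper": 0.06},{"tx": -0.26,"ty": -0.304,"tz": 0.016,"rz": -0.7,"gripper": 0.06},{"tx": -0.522,"ty": -0.607,"tz": 0.031,"rz": -1.383,"gripper": 0.06},{"tx": -0.522,"ty": -0.607,"tz": 0.031,"rz": -1.383,"gripper": 0.06},{"tx": -0.522,"ty": -0.607,"tz": 0.031,"rz": -1.383,"gripper": 0.06},{"tx": -0.522,"ty": -0.607,"tz": 0.031,"rz": -1.383,"gripper": 0.06},{"tx": -0.522,"ty": -0.607,"tz": 0.031,"rz": -1.383,"gripper": 0.06},{"tx": -0.522,"ty": -0.607,"tz": 0.031,"rz": -1.383,"gripper": 0.06},{"tx": -0.522,"ty": -0.607,"tz": 0.031,"rz": -1.383,"gripper": 0.06},{"tx": -0.522,"ty": -0.607,"tz": 0.031,"rz": -1.383,"gripper": 0.06},{"tx": -0.522,"ty": -0.607,"tz": 0.031,"rz": -1.383,"gripper": 0.06},{"tx": -0.522,"ty": -0.607,"tz": 0.031,"rz": -1.383,"gripper": 0.06},{"tx": -0.522,"ty": -0.607,"tz": 0.031,"rz": -1.383,"gripper": 0.06},{"tx": -0.522,"ty": -0.607,"tz": 0.031,"rz": -1.383,"gripper": 0.06}]}}

```text
invalid input
```

{"op": "arm_command", "data": {"series": [{"rx": 0,"ry": 0,"rz": -0.35,"tx": -0.13,"ty": -0.152,"tz": 0.008,"gripper": 0.06},{"rx": 0,"ry": 0,"rz": -0.35,"tx": -0.13,"ty": -0.152,"tz": 0.008,"gripper": 0.06}]}}

```text
time: 0.67
tool_pos: [0.2835, -0.5282, 0.2275]
ee_rot: [2.806, -1.408, -0.0]
contact_force: [1.3, -0.9, -0.0]
opening: 0.0639
```

```bash
python3 - <<'E'
from plan import *
p=stack([.025,-.084-.003,.046])
rel([*p[:2],.2],down(SW))
E
```

```text
t [-0.3191 -0.645   0.0259] r [ 2.3000e-03  5.0000e-04 -1.1333e+00]
```

{"op": "arm_command", "data": {"series": [{"rx": 0,"ry": 0,"rz": -0.4,"tx": -0.106,"ty": -0.215,"tz": 0.009,"gripper": 0.06},{"rx": 0,"ry": 0,"rz": -0.4,"tx": -0.106,"ty": -0.215,"tz": 0.009,"gripper": 0.06},{"rx": 0,"ry": 0,"rz": -0.4,"tx": -0.106,"ty": -0.215,"tz": 0.009,"gripper": 0.06},{"rx": 0,"ry": 0,"rz": -0.4,"tx": -0.106,"ty": -0.215,"tz": 0.009,"gripper": 0.06},{"rx": 0,"ry": 0,"rz": -0.4,"tx": -0.106,"ty": -0.215,"tz": 0.009,"gripper": 0.06},{"rx": 0,"ry": 0,"rz": -1.13,"tx": -0.319,"ty": -0.645,"tz": 0.026,"gripper": 0.06},{"rx": 0,"ry": 0,"rz": -1.13,"tx": -0.319,"ty": -0.645,"tz": 0.026,"gripper": 0.06},{"rx": 0,"ry": 0,"rz": -1.13,"tx": -0.319,"ty": -0.645,"tz": 0.026,"gripper": 0.06},{"rx": 0,"ry": 0,"rz": -1.13,"tx": -0.319,"ty": -0.645,"tz": 0.026,"gripper": 0.06},{"rx": 0,"ry": 0,"rz": -1.13,"tx": -0.319,"ty": -0.645,"tz": 0.026,"gripper": 0.06},{"rx": 0,"ry": 0,"rz": -1.13,"tx": -0.319,"ty": -0.645,"tz": 0.026,"gripper": 0.06},{"rx": 0,"ry": 0,"rz": -1.13,"tx": -0.319,"ty": -0.645,"tz": 0.026,"gripper": 0.06},{"rx": 0,"ry": 0,"rz": -1.13,"tx": -0.319,"ty": -0.645,"tz": 0.026,"gripper": 0.06},{"rx": 0,"ry": 0,"rz": -1.13,"tx": -0.319,"ty": -0.645,"tz": 0.026,"gripper": 0.06},{"rx": 0,"ry": 0,"rz": -1.13,"tx": -0.319,"ty": -0.645,"tz": 0.026,"gripper": 0.06},{"rx": 0,"ry": 0,"rz": -1.13,"tx": -0.319,"ty": -0.645,"tz": 0.026,"gripper": 0.06},{"rx": 0,"ry": 0,"rz": -1.13,"tx": -0.319,"ty": -0.645,"tz": 0.026,"gripper": 0.06},{"rx": 0,"ry": 0,"rz": -1.13,"tx": -0.319,"ty": -0.645,"tz": 0.026,"gripper": 0.06},{"rx": 0,"ry": 0,"rz": -1.13,"tx": -0.319,"ty": -0.645,"tz": 0.026,"gripper": 0.06}]}}

```text
time: 2.25
tool_pos: [0.6122, 0.1207, 0.2018]
ee_rot: [-3.12, -0.325, -0.002]
contact_force: [0.4, 0.3, 0.5]
opening: 0.0597
```

```bash
python3 - <<'E'
from plan import *
p=stack([.025,-.084-.003,.046])
rel([*p[:2],.079],down(SW))
print(robot.get_state())
for n in ("side","top"):
    p,d=imaging.camera(n); np.savez(f"{n}1.npz",p=p,d=d)
    cv2.imwrite(f"pics/{n}1.png",cv2.resize(p[90:310,130:330,::-1] if n=="side" else p[120:300,160:360,::-1],None,fx=2.5,fy=2.5))
E
```

```text
t [-0.0039  0.0076  0.1228] r [-0.0042 -0.0015  0.0047]
{'time': 2.25, 'joints': array([ 0.02137915,  0.63161792, -0.42505013,  1.53597371,  0.28267573,
        1.03364573, -0.26822947]), 'joint_velocities': array([ 0.06742312, -0.03337844,  0.06272538,  0.05871013,  0.02517855,
        0.02016781,  0.02088767]), 'joint_torque': array([-6.79070014e-02, -4.44823980e+01, -4.08868298e+00, -1.62720287e+01,
        4.03224269e-02, -6.00011344e-02, -9.09589604e-02]), 'tool_pos': array([0.61217562, 0.12071625, 0.2018183 ]), 'ee_rot': array([-3.12039091e+00, -3.25206677e-01, -1.67504583e-03]), 'contact_force': array([0.36277866, 0.2874726 , 0.52031986]), 'wrist_torque': array([ 0.02130398,  0.00624436, -0.01463918]), 'opening': 0.059714118229697986}
```

View pics/side1.png

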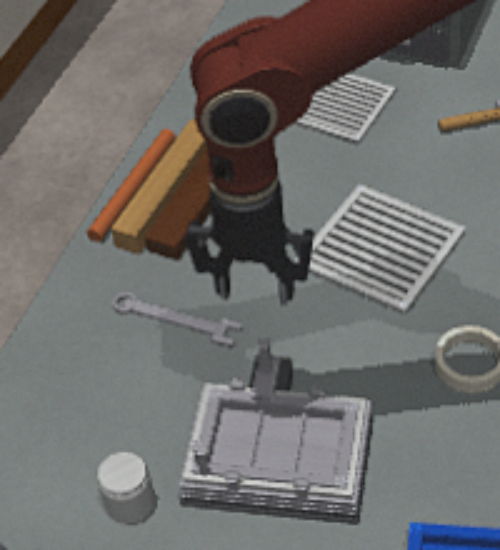

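View pics/top1.png

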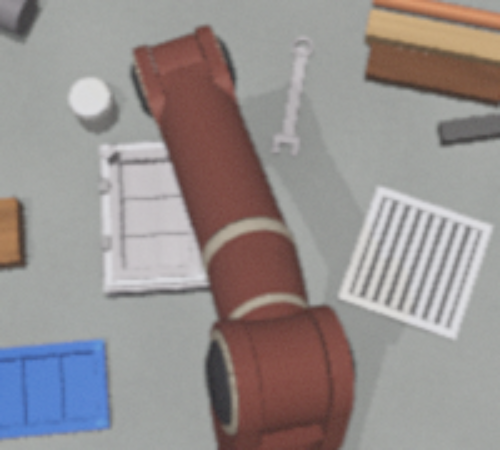

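```bash
python3 - <<'E'
from plan import *
p=stack([.025,-.084-.003,.046])
rel([*p[:2],.079],down(SW))
E
```

```text
t [-0.0016  0.0004  0.1227] r [ 0.0012  0.001  -0.0026]
```

{"op": "arm_command", "data": {"series": [{"rx": 0,"ry": 0,"rz": 0,"tx": -0.002,"ty": 0,"tz": 0.03,"gripper": 0.06},{"rx": 0,"ry": 0,"rz": 0,"tx": -0.002,"ty": 0,"tz": 0.06,"gripper": 0.06},{"rx": 0,"ry": 0,"rz": 0,"tx": -0.002,"ty": 0,"tz": 0.09,"gripper": 0.06},{"rx": 0,"ry": 0,"rz": 0,"tx": -0.002,"ty": 0,"tz": 0.11,"gripper": 0.06},{"rx": 0,"ry": 0,"rz": 0,"tx": -0.002,"ty": 0,"tz": 0.123,"gripper": 0.06},{"rx": 0,"ry": 0,"rz": 0,"tx": -0.002,"ty": 0,"tz": 0.123,"gripper": 0.06},{"rx": 0,"ry": 0,"rz": 0,"tx": -0.002,"ty": 0,"tz": 0.123,"gripper": 0.06}]}}

```text
time: 2.93
tool_pos: [0.6096, 0.1114, 0.0789]
ee_rot: [3.125, 0.309, -0.002]
contact_force: [0.2, -0.5, 0.8]
opening: 0.0599
```

{"op": "arm_command", "data": {"series": [{"rx": 0,"ry": 0,"rz": 0,"tx": 0,"ty": 0,"tz": 0,"gripper": 0.03},{"rx": 0,"ry": 0,"rz": 0,"tx": 0,"ty": 0,"tz": 0,"gripper": 0.015},{"rx": 0,"ry": 0,"rz": 0,"tx": 0,"ty": 0,"tz": 0,"gripper": 0.005},{"rx": 0,"ry": 0,"rz": 0,"tx": 0,"ty": 0,"tz": 0,"gripper": 0.0},{"rx": 0,"ry": 0,"rz": 0,"tx": 0,"ty": 0,"tz": 0,"gripper": 0.0},{"rx": 0,"ry": 0,"rz": 0,"tx": 0,"ty": 0,"tz": 0,"gripper": 0.0}]}}

```text
time: 3.43
tool_pos: [0.6107, 0.1142, 0.0802]
ee_rot: [3.126, 0.313, 0.003]
contact_force: [-1.0, -1.0, 4.9]
opening: 0.0112
```

```bash
python3 - <<'E'
from plan import *
s=robot.get_state(); print(s)
print(Ro.from_euler('z',-SW).apply(s['tool_pos']-[SX,SY,.05]))
E
```

```text
{'time': 3.4333, 'joints': array([-0.00453382,  0.7656304 , -0.36555694,  1.65983335,  0.36024673,
        0.78112415, -0.33470547]), 'joint_velocities': array([-0.00034528,  0.00232634, -0.00058613, -0.00019214,  0.00031203,
       -0.00028133, -0.00071529]), 'joint_torque': array([-3.93286413e-01, -4.45500362e+01, -4.20305505e+00, -1.15477923e+01,
       -6.67931093e-02, -1.98306232e-01, -8.71397060e-03]), 'tool_pos': array([0.61070639, 0.11415529, 0.0802202 ]), 'ee_rot': array([3.12580827, 0.3134677 , 0.003461  ]), 'contact_force': array([-1.00398005, -1.0375947 ,  4.93110262]), 'wrist_torque': array([-0.11907051,  0.04553253,  0.04652714]), 'opening': 0.011246443332225367}
[ 0.02589337 -0.08603159  0.0302202 ]
```

{"op": "arm_command", "data": {"series": [{"rx": 0,"ry": 0,"rz": 0,"tx": 0,"ty": 0.002,"tz": 0,"gripper": 0.0},{"rx": 0,"ry": 0,"rz": 0,"tx": 0,"ty": 0.005,"tz": 0,"gripper": 0.0},{"rx": 0,"ry": 0,"rz": 0,"tx": 0,"ty": 0.009,"tz": 0,"gripper": 0.0},{"rx": 0,"ry": 0,"rz": 0,"tx": 0,"ty": 0.013,"tz": 0,"gripper": 0.0},{"rx": 0,"ry": 0,"rz": 0,"tx": 0,"ty": 0.017,"tz": 0,"gripper": 0.0},{"rx": 0,"ry": 0,"rz": 0,"tx": 0,"ty": 0.02,"tz": 0,"gripper": 0.0},{"rx": 0,"ry": 0,"rz": 0,"tx": 0,"ty": 0.022,"tz": 0,"gripper": 0.0},{"rx": 0,"ry": 0,"rz": 0,"tx": 0,"ty": 0.022,"tz": 0,"gripper": 0.0}]}}

```text
time: 4.1
tool_pos: [0.6149, 0.0933, 0.0802]
ee_rot: [-3.125, -0.314, -0.003]
contact_force: [-0.2, 0.6, 7.0]
opening: 0.0109
```

{"op": "arm_command", "data": {"series": [{"rx": 0,"ry": 0,"rz": 0,"tx": 0,"ty": 0.001,"tz": 0,"gripper": 0.0},{"rx": 0,"ry": 0,"rz": 0,"tx": 0,"ty": 0.002,"tz": 0,"gripper": 0.0},{"rx": 0,"ry": 0,"rz": 0,"tx": 0,"ty": 0.003,"tz": 0,"gripper": 0.0},{"rx": 0,"ry": 0,"rz": 0,"tx": 0,"ty": 0.003,"tz": 0,"gripper": 0.0}]}}

```text
time: 4.43
tool_pos: [0.6154, 0.0909, 0.0802]
ee_rot: [-3.124, -0.315, -0.003]
contact_force: [-0.1, 1.4, 6.2]
opening: 0.011
```

```bash
python3 - <<'E'
from plan import *
s=robot.get_state(); 
print(Ro.from_euler('z',-SW).apply(s['tool_pos']-[SX,SY,.05]),Ro.from_euler('z',-SW).apply(s['contact_force']))
E
```

```text
[ 0.02582264 -0.10975828  0.03018011] [0.16248059 1.376009   6.24597766]
```

{"op": "arm_command", "data": {"series": [{"rx": 0,"ry": 0,"rz": 0,"tx": 0,"ty": 0.001,"tz": 0,"gripper": 0.0},{"rx": 0,"ry": 0,"rz": 0,"tx": 0,"ty": 0.002,"tz": 0,"gripper": 0.0},{"rx": 0,"ry": 0,"rz": 0,"tx": 0,"ty": 0.002,"tz": 0,"gripper": 0.0}]}}

```text
time: 4.68
tool_pos: [0.6158, 0.089, 0.0802]
ee_rot: [-3.124, -0.315, -0.003]
contact_force: [0.5, 1.2, 5.6]
opening: 0.0111
```

{"op": "arm_command", "data": {"series": [{"rx": 0,"ry": 0,"rz": 0,"tx": 0,"ty": 0.001,"tz": 0,"gripper": 0.0},{"rx": 0,"ry": 0,"rz": 0,"tx": 0,"ty": 0.002,"tz": 0,"gripper": 0.0},{"rx": 0,"ry": 0,"rz": 0,"tx": 0,"ty": 0.002,"tz": 0,"gripper": 0.0}]}}

```text
time: 4.93
tool_pos: [0.6162, 0.087, 0.0802]
ee_rot: [-3.124, -0.315, -0.003]
contact_force: [-0.3, 1.7, 6.5]
opening: 0.0113
```

{"op": "arm_command", "data": {"series": [{"rx": 0,"ry": 0,"rz": 0,"tx": 0,"ty": 0.001,"tz": 0,"gripper": 0.0},{"rx": 0,"ry": 0,"rz": 0,"tx": 0,"ty": 0.001,"tz": 0,"gripper": 0.0}]}}

```text
time: 5.1
tool_pos: [0.6164, 0.0863, 0.0802]
ee_rot: [-3.124, -0.315, -0.003]
contact_force: [-0.4, 1.5, 6.0]
opening: 0.0111
```

{"op": "arm_command", "data": {"series": [{"rx": 0,"ry": 0,"rz": 0,"tx": 0,"ty": 0.001,"tz": 0,"gripper": 0.0},{"rx": 0,"ry": 0,"rz": 0,"tx": 0,"ty": 0.002,"tz": 0,"gripper": 0.0},{"rx": 0,"ry": 0,"rz": 0,"tx": 0,"ty": 0.002,"tz": 0,"gripper": 0.0}]}}

```text
time: 5.35
tool_pos: [0.6164, 0.0863, 0.0802]
ee_rot: [-3.121, -0.316, -0.003]
contact_force: [-0.7, 3.2, 6.3]
opening: 0.011
```

{"op": "arm_command", "data": {"series": [{"rx": 0,"ry": 0,"rz": 0,"tx": 0,"ty": 0.001,"tz": 0,"gripper": 0.0},{"rx": 0,"ry": 0,"rz": 0,"tx": 0,"ty": 0.002,"tz": 0,"gripper": 0.0},{"rx": 0,"ry": 0,"rz": 0,"tx": 0,"ty": 0.002,"tz": 0,"gripper": 0.0}]}}

```text
time: 5.6
tool_pos: [0.6164, 0.0863, 0.0801]
ee_rot: [-3.118, -0.318, -0.003]
contact_force: [-1.0, 6.3, 4.5]
opening: 0.0115
```

{"op": "arm_command", "data": {"series": [{"rx": 0,"ry": 0,"rz": 0,"tx": 0,"ty": -0.002,"tz": 0,"gripper": 0.0},{"rx": 0,"ry": 0,"rz": 0,"tx": 0,"ty": -0.003,"tz": 0,"gripper": 0.02},{"rx": 0,"ry": 0,"rz": 0,"tx": 0,"ty": -0.003,"tz": 0,"gripper": 0.06},{"rx": 0,"ry": 0,"rz": 0,"tx": 0,"ty": -0.003,"tz": 0,"gripper": 0.06},{"rx": 0,"ry": 0,"rz": 0,"tx": 0,"ty": -0.003,"tz": 0,"gripper": 0.06},{"rx": 0,"ry": 0,"rz": 0,"tx": 0,"ty": -0.003,"tz": -0.03,"gripper": 0.06},{"rx": 0,"ry": 0,"rz": 0,"tx": 0,"ty": -0.003,"tz": -0.07,"gripper": 0.06},{"rx": 0,"ry": 0,"rz": 0,"tx": 0,"ty": -0.003,"tz": -0.09,"gripper": 0.06},{"rx": 0,"ry": 0,"rz": 0,"tx": 0,"ty": -0.003,"tz": -0.09,"gripper": 0.06}]}}

```text
time: 6.35
tool_pos: [0.6194, 0.0844, 0.1745]
ee_rot: [-3.125, -0.312, -0.017]
contact_force: [-0.1, 0.8, 0.7]
opening: 0.0598
```

```bash
python3 - <<'E'
from plan import *
p=stack([.078,.052,.028]);dy=SW+np.arctan2(52,78)
rel([*p[:2],.16],down(dy))
print(robot.get_state()['tool_pos'])
E
```

```text
t [ 0.0488 -0.1691  0.015 ] r [ 0.0033 -0.0105 -0.5919]
[0.61939346 0.08437673 0.17447509]
```

{"op": "arm_command", "data": {"series": [{"rx": 0,"ry": -0.01,"rz": -0.59,"tx": 0.049,"ty": -0.169,"tz": 0.015,"gripper": 0.06},{"rx": 0,"ry": -0.01,"rz": -0.59,"tx": 0.049,"ty": -0.169,"tz": 0.015,"gripper": 0.06},{"rx": 0,"ry": -0.01,"rz": -0.59,"tx": 0.049,"ty": -0.169,"tz": 0.015,"gripper": 0.06},{"rx": 0,"ry": -0.01,"rz": -0.59,"tx": 0.049,"ty": -0.169,"tz": 0.015,"gripper": 0.06},{"rx": 0,"ry": -0.01,"rz": -0.59,"tx": 0.049,"ty": -0.169,"tz": 0.015,"gripper": 0.06},{"rx": 0,"ry": -0.01,"rz": -0.59,"tx": 0.049,"ty": -0.169,"tz": 0.015,"gripper": 0.06},{"rx": 0,"ry": -0.01,"rz": -0.59,"tx": 0.049,"ty": -0.169,"tz": 0.015,"gripper": 0.06},{"rx": 0,"ry": -0.01,"rz": -0.59,"tx": 0.049,"ty": -0.169,"tz": 0.015,"gripper": 0.06}]}}

```text
time: 7.02
tool_pos: [0.631, 0.2561, 0.1531]
ee_rot: [2.899, 1.201, -0.018]
contact_force: [-0.1, -0.5, 0.1]
opening: 0.06
```

```bash
python3 - <<'E'
from plan import *
for n in ("side",):
    p,d=imaging.camera(n); np.savez(f"{n}2.npz",p=p,d=d)
    cv2.imwrite(f"pics/{n}2.png",cv2.resize(p[170:310,160:320,::-1],None,fx=4,fy=4))
p=stack([.078,.052,.028]);dy=SW+np.arctan2(52,78)
rel([*p[:2],.061],down(dy))
print(robot.get_state()['time'])
E
```

```text
t [ 0.0058 -0.0009  0.0924] r [-0.0008  0.0115 -0.0058]
7.0667
```

View pics/side2.png

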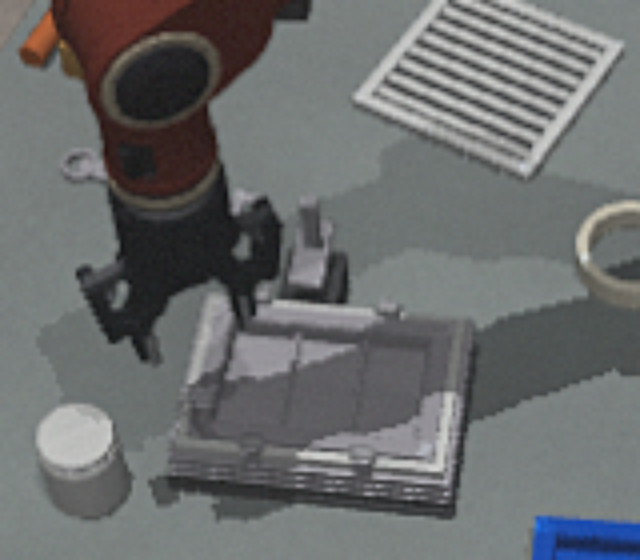

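```bash
python3 - <<'E'
from plan import *
f=np.load("top0.npz")['d']; 
P=deproj("top",[[196,159]],f[159,196]);print(P)
P=deproj("side",[[180,278]],np.load("side0.npz")['d'][278,180]);print(P)
E
```

```text
[[0.71239137 0.30386175 0.06803113]]
[[0.71040825 0.30051351 0.06274325]]
```

{"op": "arm_command", "data": {"series": [{"rx": 0,"ry": 0.011,"rz": -0.006,"tx": 0.006,"ty": -0.001,"tz": 0.0,"gripper": 0.045},{"rx": 0,"ry": 0.011,"rz": -0.006,"tx": 0.006,"ty": -0.001,"tz": 0.02,"gripper": 0.045},{"rx": 0,"ry": 0.011,"rz": -0.006,"tx": 0.006,"ty": -0.001,"tz": 0.04,"gripper": 0.045},{"rx": 0,"ry": 0.011,"rz": -0.006,"tx": 0.006,"ty": -0.001,"tz": 0.06,"gripper": 0.045},{"rx": 0,"ry": 0.011,"rz": -0.006,"tx": 0.006,"ty": -0.001,"tz": 0.08,"gripper": 0.045},{"rx": 0,"ry": 0.011,"rz": -0.006,"tx": 0.006,"ty": -0.001,"tz": 0.091,"gripper": 0.045},{"rx": 0,"ry": 0.011,"rz": -0.006,"tx": 0.006,"ty": -0.001,"tz": 0.092,"gripper": 0.045},{"rx": 0,"ry": 0.011,"rz": -0.006,"tx": 0.006,"ty": -0.001,"tz": 0.092,"gripper": 0.045}]}}

```text
time: 7.73
tool_pos: [0.6334, 0.2629, 0.0618]
ee_rot: [-2.894, -1.215, 0.0]
contact_force: [-0.5, -0.2, 0.5]
opening: 0.045
```

```bash
python3 - <<'E'
from plan import *
p=stack([.078,.052,.028]);dy=SW+np.arctan2(52,78)
rel([*p[:2],.061],down(dy))
p,d=imaging.camera("side")
cv2.imwrite(f"pics/side3.png",cv2.resize(p[170:310,160:320,::-1],None,fx=4,fy=4))
E
```

```text
t [-0.0019  0.0025  0.0008] r [-0.0029 -0.0012  0.0039]
```

View pics/side3.png

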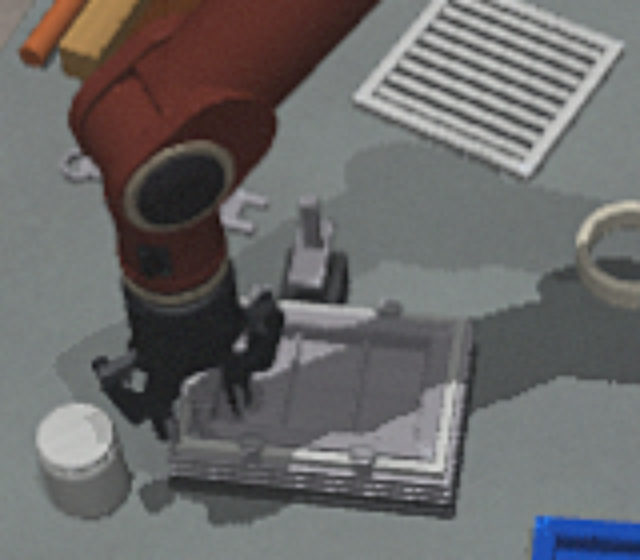

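```bash
python3 - <<'E'
from plan import *
p=stack([.078,.052,.028]);dy=SW+np.arctan2(52,78)
rel([*p[:2],.061],down(dy))
E
```

```text
t [-0.0027  0.0026  0.0019] r [-0.0024 -0.0033  0.0041]
```

{"op": "arm_command", "data": {"series": [{"rx": 0,"ry": 0,"rz": 0,"tx": -0.001,"ty": 0.001,"tz": 0,"gripper": 0.03},{"rx": 0,"ry": 0,"rz": 0,"tx": -0.001,"ty": 0.001,"tz": 0,"gripper": 0.018},{"rx": 0,"ry": 0,"rz": 0,"tx": -0.001,"ty": 0.001,"tz": 0,"gripper": 0.008},{"rx": 0,"ry": 0,"rz": 0,"tx": -0.001,"ty": 0.001,"tz": 0,"gripper": 0.0},{"rx": 0,"ry": 0,"rz": 0,"tx": -0.001,"ty": 0.001,"tz": 0,"gripper": 0.0},{"rx": 0,"ry": 0,"rz": 0,"tx": -0.001,"ty": 0.001,"tz": 0,"gripper": 0.0}]}}

```text
time: 8.28
tool_pos: [0.6339, 0.2626, 0.0634]
ee_rot: [-2.893, -1.216, -0.004]
contact_force: [-1.4, 0.5, 5.6]
opening: 0.0089
```

```bash
python3 - <<'E'
from plan import *
p=stack([.078,.052,.028]);dy=SW+np.arctan2(52,78)
rel([*p[:2],.061],down(dy)); print(robot.get_state())
p,d=imaging.camera("side")
cv2.imwrite(f"pics/side4.png",cv2.resize(p[170:310,160:320,::-1],None,fx=4,fy=4))
E
```

```text
t [-0.002   0.002   0.0024] r [-0.0021 -0.0035  0.0045]
{'time': 8.2833, 'joints': array([-0.15751151,  0.89523977, -0.50623368,  1.46031717,  0.49488757,
        0.91195399, -0.01370735]), 'joint_velocities': array([-0.00080862,  0.0002725 , -0.00164873, -0.00084078,  0.00027513,
        0.00304795,  0.00025187]), 'joint_torque': array([ -0.3017391 , -48.87927175,  -6.28694594, -12.23964393,
         0.08288064,  -0.32001182,   0.13773562]), 'tool_pos': array([0.63386425, 0.2626308 , 0.06339114]), 'ee_rot': array([-2.89326214, -1.21562749, -0.0038281 ]), 'contact_force': array([-1.35642258,  0.49015345,  5.58614309]), 'wrist_torque': array([-0.18116965,  0.17559647, -0.11954122]), 'opening': 0.008949143743841332}
```

View pics/side4.png

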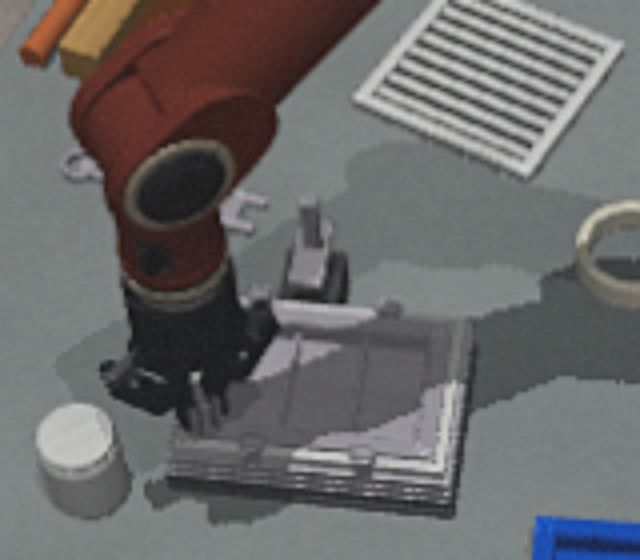

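{"op": "arm_command", "data": {"series": [{"rx": 0,"ry": 0.015,"rz": 0,"tx": 0,"ty": 0,"tz": -0.003,"gripper": 0},{"rx": 0,"ry": 0.03,"rz": 0,"tx": -0.0005,"ty": 0,"tz": -0.006,"gripper": 0},{"rx": 0,"ry": 0.05,"rz": 0,"tx": -0.001,"ty": 0,"tz": -0.01,"gripper": 0},{"rx": 0,"ry": 0.05,"rz": 0,"tx": -0.001,"ty": 0,"tz": -0.01,"gripper": 0}]}}

```text
time: 8.67
tool_pos: [0.6327, 0.2617, 0.0723]
ee_rot: [-2.873, -1.207, -0.076]
contact_force: [2.8, 0.6, 0.5]
opening: 0.0087
```

```bash
cat >> plan.py <<'E'
P0=np.array([0.63386425,0.2626308,0.06339114]);R0=Ro.from_rotvec([-2.89326214,-1.21562749,-0.0038281])
def far():
    s=robot.get_state();R=Ro.from_rotvec(s['ee_rot'])
    v=[-.2019,0,.0134]
    a=R0.apply(v)+P0; b=R.apply(v)+s['tool_pos']
    print('far corner moved (tool0 axes, z down)',np.round(R0.inv().apply(b-a),4),'rot',np.round((R0.inv()*R).as_rotvec(),4),'F',np.round(s['contact_force'],1),'T',np.round(s['wrist_torque'],2),'t',s['time'],'op',s['opening'])
    print('tcp moved',np.round(R0.inv().apply(s['tool_pos']-P0),4))
E
python3 -c "
from plan import *
far()"
```

```text
far corner moved (tool0 axes, z down) [-0.0004 -0.0002  0.0013] rot [ 0.0015  0.0507 -0.0001] F [2.8 0.6 0.5] T [0.42 0.34 0.06] t 8.6667 op 0.00873225309203708
tcp moved [-0.0014 -0.0002 -0.0089]
```

{"op": "arm_command", "data": {"series": [{"rx": 0,"ry": 0.015,"rz": 0,"tx": 0,"ty": 0,"tz": -0.003,"gripper": 0},{"rx": 0,"ry": 0.03,"rz": 0,"tx": -0.0008,"ty": 0,"tz": -0.006,"gripper": 0},{"rx": 0,"ry": 0.05,"rz": 0,"tx": -0.001,"ty": 0,"tz": -0.01,"gripper": 0},{"rx": 0,"ry": 0.05,"rz": 0,"tx": -0.001,"ty": 0,"tz": -0.01,"gripper": 0}]}}

```text
time: 9.0
tool_pos: [0.6313, 0.2614, 0.0836]
ee_rot: [-2.853, -1.197, -0.148]
contact_force: [0.6, 3.4, 1.5]
opening: 0.009
```

```bash
python3 -c "
from plan import *
far()
p,d=imaging.camera('side')
cv2.imwrite('pics/side5.png',cv2.resize(p[170:310,160:320,::-1],None,fx=4,fy=4))"
```

```text
far corner moved (tool0 axes, z down) [-0.0002 -0.0012  0.0003] rot [0.0018 0.1019 0.0008] F [0.6 3.4 1.5] T [ 0.8   0.38 -0.24] t 9.0 op 0.009012308843334772
tcp moved [-0.0026 -0.001  -0.0202]
```

View pics/side5.png

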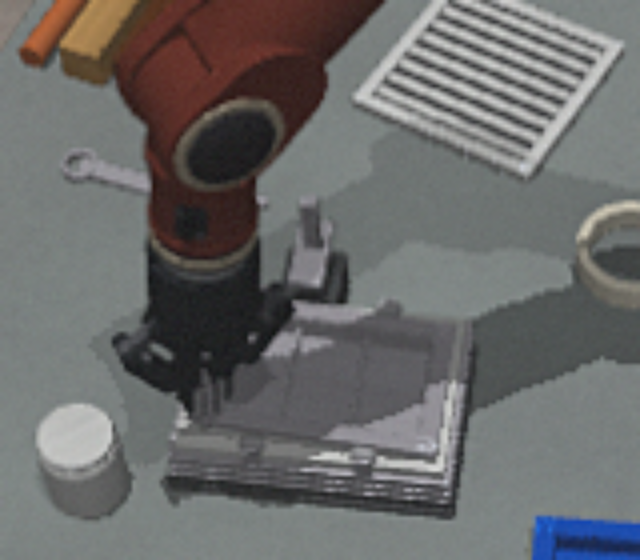

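{"op": "arm_command", "data": {"series": [{"rx": 0,"ry": 0.015,"rz": 0,"tx": 0,"ty": 0,"tz": -0.003,"gripper": 0},{"rx": 0,"ry": 0.03,"rz": 0,"tx": -0.0008,"ty": 0,"tz": -0.006,"gripper": 0},{"rx": 0,"ry": 0.05,"rz": 0,"tx": -0.001,"ty": 0,"tz": -0.01,"gripper": 0},{"rx": 0,"ry": 0.05,"rz": 0,"tx": -0.001,"ty": 0,"tz": -0.01,"gripper": 0}]}}

```text
time: 9.38
tool_pos: [0.6299, 0.26, 0.093]
ee_rot: [-2.831, -1.189, -0.218]
contact_force: [-0.0, 6.3, 1.7]
opening: 0.0089
```

```bash
python3 -c "
from plan import *
far()"
```

```text
far corner moved (tool0 axes, z down) [-0.0001 -0.0012  0.0008] rot [0.0019 0.1519 0.0003] F [-0.   6.3  1.7] T [ 1.03  0.34 -0.32] t 9.3833 op 0.008929778896103118
tcp moved [-0.0045 -0.0011 -0.0296]
```

{"op": "arm_command", "data": {"series": [{"rx": 0,"ry": 0.015,"rz": 0,"tx": 0,"ty": 0,"tz": -0.003,"gripper": 0},{"rx": 0,"ry": 0.03,"rz": 0,"tx": -0.0008,"ty": 0,"tz": -0.006,"gripper": 0},{"rx": 0,"ry": 0.055,"rz": 0,"tx": -0.001,"ty": 0,"tz": -0.0105,"gripper": 0},{"rx": 0,"ry": 0.055,"rz": 0,"tx": -0.001,"ty": 0,"tz": -0.0105,"gripper": 0},{"rx": 0,"ry": 0.055,"rz": 0,"tx": -0.001,"ty": 0,"tz": -0.0105,"gripper": 0}]}}

```text
time: 9.8
tool_pos: [0.6282, 0.2581, 0.1028]
ee_rot: [-2.806, -1.178, -0.292]
contact_force: [0.2, 5.3, 3.2]
opening: 0.0087
```

```bash
python3 -c "
from plan import *
far()
for n in ('side','top'):
  p,d=imaging.camera(n)
  np.savez(n+'6.npz',p=p,d=d)
  q=p[170:310,160:320,::-1] if n=='side' else p[140:260,170:300,::-1]
  cv2.imwrite('pics/%s6.png'%n,cv2.resize(q,None,fx=4,fy=4))"
```

```text
far corner moved (tool0 axes, z down) [-0.0001 -0.0011  0.0014] rot [0.0019 0.2053 0.0006] F [0.2 5.3 3.2] T [ 0.83  0.56 -0.41] t 9.8 op 0.00871425056277026
tcp moved [-0.007  -0.0009 -0.0395]
```

View pics/side6.png

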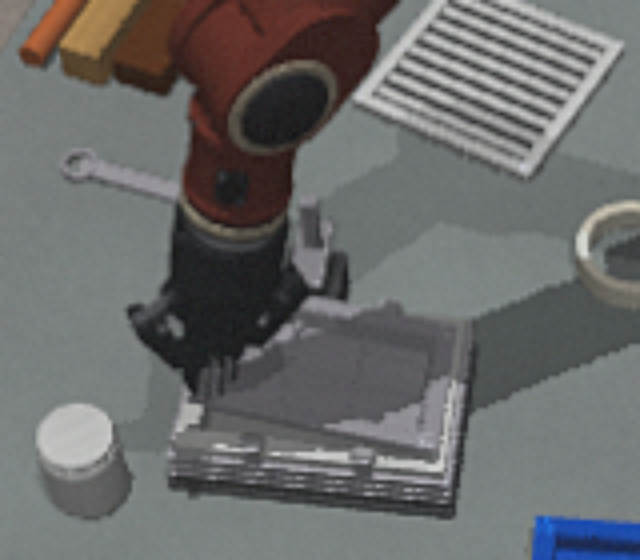

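View pics/top6.png

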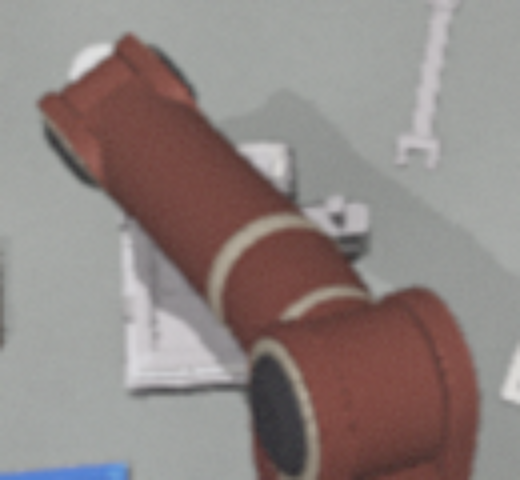

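```bash
python3 -c "
from plan import *
s=robot.get_state();R=Ro.from_rotvec(s['ee_rot'])
print(R.inv().apply([0,0,.08]), R.inv().apply([0,.001,0]))
"
```

```text
[ 0.01655809 -0.00033104 -0.07826698] [ 0.00069792 -0.00070016  0.00015061]
```

{"op": "arm_command", "data": {"series": [{"rx": 0,"ry": 0,"rz": 0,"tx": 0.001,"ty": -0.001,"tz": -0.005,"gripper": 0},{"rx": 0,"ry": 0,"rz": 0,"tx": 0.003,"ty": -0.001,"tz": -0.012,"gripper": 0},{"rx": 0,"ry": 0,"rz": 0,"tx": 0.005,"ty": -0.001,"tz": -0.022,"gripper": 0},{"rx": 0,"ry": 0,"rz": 0,"tx": 0.008,"ty": -0.001,"tz": -0.036,"gripper": 0},{"rx": 0,"ry": 0,"rz": 0,"tx": 0.011,"ty": -0.001,"tz": -0.05,"gripper": 0},{"rx": 0,"ry": 0,"rz": 0,"tx": 0.014,"ty": -0.001,"tz": -0.064,"gripper": 0},{"rx": 0,"ry": 0,"rz": 0,"tx": 0.017,"ty": -0.001,"tz": -0.078,"gripper": 0},{"rx": 0,"ry": 0,"rz": 0,"tx": 0.017,"ty": -0.001,"tz": -0.078,"gripper": 0},{"rx": 0,"ry": 0,"rz": 0,"tx": 0.017,"ty": -0.001,"tz": -0.078,"gripper": 0}]}}

```text
time: 10.65
tool_pos: [0.6288, 0.2566, 0.1824]
ee_rot: [-2.81, -1.18, -0.291]
contact_force: [-0.2, -0.2, -3.5]
opening: 0.0091
```

```bash
python3 -c "
from plan import *
far()
p,d=imaging.camera('side')
np.savez('side7.npz',p=p,d=d)
cv2.imwrite('pics/side7.png',cv2.resize(p[130:310,160:320,::-1],None,fx=3.3,fy=3.3))"
```

```text
far corner moved (tool0 axes, z down) [-0.0006  0.0003 -0.0786] rot [-0.0016  0.2029  0.0003] F [-0.2 -0.2 -3.5] T [-0.14  0.17 -0.01] t 10.65 op 0.009081181705599564
tcp moved [-0.0074  0.0003 -0.119 ]
```

View pics/side7.png

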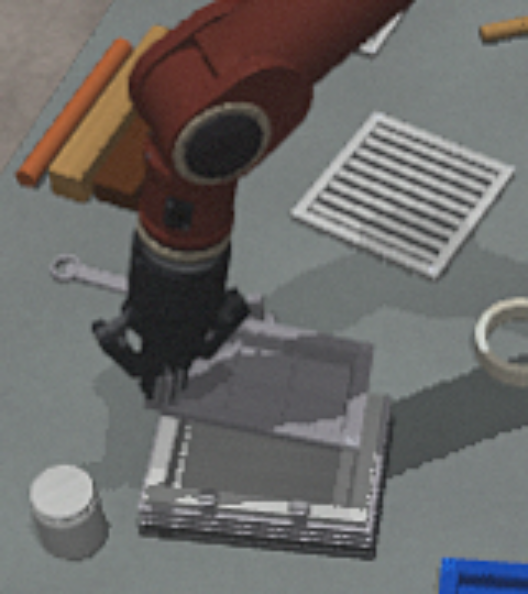

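```bash
ls *.npy; python3 - <<'E'
from plan import *
import glob
for n,g in (("side","m_side_grille_center_284.npy"),("top",sorted(glob.glob("m_top_grille_center_32*.npy"))[0])):
    m=np.load(g); v,u=np.nonzero(m); c=imaging.camera_params(n)
    P=deproj(n,np.c_[u,v],np.ones(len(u))); o=c['pose'][:3,3]; r=P-o
    Q=o+r*((.012-o[2])/r[:,2])[:,None]
    print(n,cv2.minAreaRect((Q[:,:2]*1000).astype(np.float32)))
E
```

```text
m_side_bolt_231.npy
m_side_grille_center_263.npy
m_side_grille_center_283.npy
m_side_stack_top_233.npy
m_side_stack_top_239.npy
m_side_tray_center_309.npy
m_top_bolt_243.npy
m_top_grille_center_327.npy
m_top_stack_top_238.npy
m_top_tray_center_175.npy
m_top_tray_center_221.npyTraceback (most recent call last):
  File "<stdin>", line 4, in <module>
    fid = stack.enter_context(open(os.fspath(file), "rb"))
                              ~~~~^^^^^^^^^^^^^^^^^^^^^^^
FileNotFoundError: [Errno 2] No such file or directory: 'm_side_grille_center_284.npy'
```

```bash
cat > tgt.py <<'E'
from plan import *
def tgt(gx,gy,yaw=0,z=.162):
    v=R0.inv().apply(stack([0,0,.002])-P0)   # centre in tool frame
    R=Ro.from_euler('z',yaw)*R0
    # true level: assume tray was level in grasp pose
    return np.array([gx,gy,z])-R.apply(v), R
E
python3 - <<'E'
from tgt import *
import glob
for n,g in (("side","m_side_grille_center_283.npy"),("top","m_top_grille_center_327.npy")):
    m=np.load(g); v,u=np.nonzero(m); c=imaging.camera_params(n)
    P=deproj(n,np.c_[u,v],np.ones(len(u))); o=c['pose'][:3,3]; r=P-o
    Q=o+r*((.012-o[2])/r[:,2])[:,None]
    print(n,cv2.minAreaRect((Q[:,:2]*1000).astype(np.float32)))
p,R=tgt(.5575,-.1685); print(p); rel(p,R)
s=robot.get_state(); rel(s['tool_pos']+[0,0,.03],R)
E
```

```text
side ((554.2882080078125, -166.766845703125), (183.47943115234375, 175.2972869873047), 78.59088897705078)
top ((557.8807983398438, -170.93295288085938), (171.81680297851562, 176.41468811035156), 77.85215759277344)
[ 0.62336425 -0.0990692   0.17339114]
t [-0.2533  0.2455 -0.045 ] r [ 4.000e-04 -2.008e-01 -2.000e-04]
t [ 0.0061 -0.0001 -0.0294] r [ 4.000e-04 -2.008e-01 -2.000e-04]
```

{"op": "arm_command", "data": {"series": [{"rx": 0,"ry": -0.03,"rz": 0,"tx": 0.001,"ty": 0,"tz": -0.005,"gripper": 0},{"rx": 0,"ry": -0.07,"rz": 0,"tx": 0.002,"ty": 0,"tz": -0.011,"gripper": 0},{"rx": 0,"ry": -0.12,"rz": 0,"tx": 0.004,"ty": 0,"tz": -0.018,"gripper": 0},{"rx": 0,"ry": -0.16,"rz": 0,"tx": 0.005,"ty": 0,"tz": -0.025,"gripper": 0},{"rx": 0,"ry": -0.19,"rz": 0,"tx": 0.006,"ty": 0,"tz": -0.028,"gripper": 0},{"rx": 0,"ry": -0.2,"rz": 0,"tx": 0.006,"ty": 0,"tz": -0.029,"gripper": 0},{"rx": 0,"ry": -0.2,"rz": 0,"tx": 0.006,"ty": 0,"tz": -0.029,"gripper": 0},{"rx": 0,"ry": -0.2,"rz": 0,"tx": 0.006,"ty": 0,"tz": -0.029,"gripper": 0}]}}

```text
time: 11.37
tool_pos: [0.6277, 0.2572, 0.21]
ee_rot: [-2.892, -1.216, -0.005]
contact_force: [0.5, 0.3, -2.8]
opening: 0.0089
```

```bash
python3 - <<'E'
from tgt import *
far()
p,R=tgt(.556,-.169);  rel(p+[0,0,.03],R)
p,d=imaging.camera('side')
cv2.imwrite('pics/side8.png',cv2.resize(p[110:310,160:320,::-1],None,fx=3,fy=3))
E
```

```text
far corner moved (tool0 axes, z down) [-0.0076 -0.0008 -0.1464] rot [ 0.001   0.001  -0.0006] F [ 0.5  0.3 -2.8] T [ 0.16 -0.12  0.03] t 11.3667 op 0.008904707258320847
tcp moved [-0.0076 -0.0009 -0.1466]
t [-0.2591  0.2454  0.0047] r [-0.001  -0.001   0.0006]
```

View pics/side8.png

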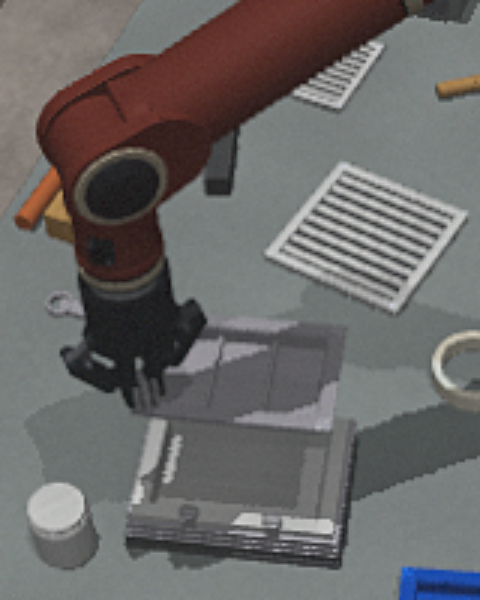

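Carry with smooth acceleration (target tx −0.259, ty 0.245).

{"op": "arm_command", "data": {"series": [{"rx": 0,"ry": 0,"rz": 0,"tx": -0.003,"ty": 0.003,"tz": 0,"gripper": 0},{"rx": 0,"ry": 0,"rz": 0,"tx": -0.01,"ty": 0.009,"tz": 0,"gripper": 0},{"rx": 0,"ry": 0,"rz": 0,"tx": -0.02,"ty": 0.019,"tz": 0,"gripper": 0},{"rx": 0,"ry": 0,"rz": 0,"tx": -0.035,"ty": 0.033,"tz": 0,"gripper": 0},{"rx": 0,"ry": 0,"rz": 0,"tx": -0.053,"ty": 0.05,"tz": 0.001,"gripper": 0},{"rx": 0,"ry": 0,"rz": 0,"tx": -0.072,"ty": 0.068,"tz": 0.001,"gripper": 0},{"rx": 0,"ry": 0,"rz": 0,"tx": -0.092,"ty": 0.087,"tz": 0.002,"gripper": 0},{"rx": 0,"ry": 0,"rz": 0,"tx": -0.112,"ty": 0.106,"tz": 0.002,"gripper": 0},{"rx": 0,"ry": 0,"rz": 0,"tx": -0.132,"ty": 0.125,"tz": 0.003,"gripper": 0},{"rx": 0,"ry": 0,"rz": 0,"tx": -0.152,"ty": 0.144,"tz": 0.003,"gripper": 0},{"rx": 0,"ry": 0,"rz": 0,"tx": -0.172,"ty": 0.163,"tz": 0.003,"gripper": 0},{"rx": 0,"ry": 0,"rz": 0,"tx": -0.192,"ty": 0.182,"tz": 0.004,"gripper": 0},{"rx": 0,"ry": 0,"rz": 0,"tx": -0.21,"ty": 0.199,"tz": 0.004,"gripper": 0},{"rx": 0,"ry": 0,"rz": 0,"tx": -0.226,"ty": 0.214,"tz": 0.004,"gripper": 0},{"rx": 0,"ry": 0,"rz": 0,"tx": -0.24,"ty": 0.227,"tz": 0.004,"gripper": 0},{"rx": 0,"ry": 0,"rz": 0,"tx": -0.25,"ty": 0.237,"tz": 0.004,"gripper": 0},{"rx": 0,"ry": 0,"rz": 0,"tx": -0.256,"ty": 0.243,"tz": 0.005,"gripper": 0},{"rx": 0,"ry": 0,"rz": 0,"tx": -0.259,"ty": 0.245,"tz": 0.005,"gripper": 0},{"rx": 0,"ry": 0,"rz": 0,"tx": -0.259,"ty": 0.245,"tz": 0.005,"gripper": 0},{"rx": 0,"ry": 0,"rz": 0,"tx": -0.259,"ty": 0.245,"tz": 0.005,"gripper": 0}]}}

```text
time: 13.08
tool_pos: [0.622, -0.0969, 0.2041]
ee_rot: [-2.889, -1.218, -0.009]
contact_force: [0.2, 0.5, -2.2]
opening: 0.0089
```

```bash
python3 - <<'E'
from tgt import *
far()
for n in ('side','top'):
  p,d=imaging.camera(n); np.savez(n+'9.npz',p=p,d=d)
  cv2.imwrite('pics/%s9.png'%n,cv2.resize(p[70:350,150:400,::-1],None,fx=2.1,fy=2.1))
p,R=tgt(.556,-.169);  rel(p,R)
E
```

```text
far corner moved (tool0 axes, z down) [-0.2646  0.2433 -0.1413] rot [ 0.0018  0.0042 -0.0022] F [ 0.2  0.5 -2.2] T [ 0.21 -0.11 -0.  ] t 13.0833 op 0.00892932311249379
tcp moved [-0.2646  0.2429 -0.1422]
t [-0.0028  0.0022  0.0308] r [-0.0016 -0.0044  0.0034]
```

View pics/side9.png

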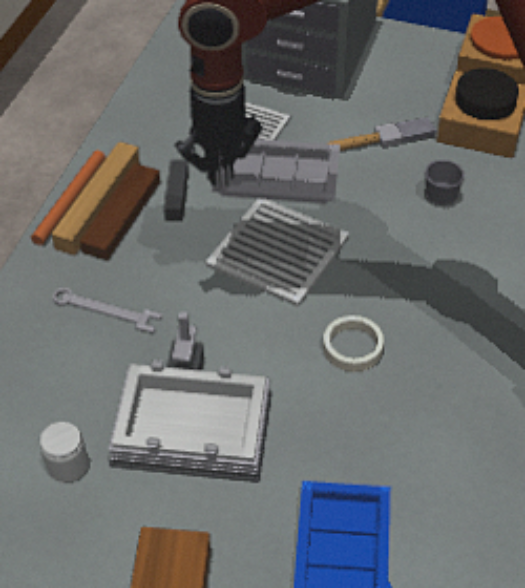

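View pics/top9.png

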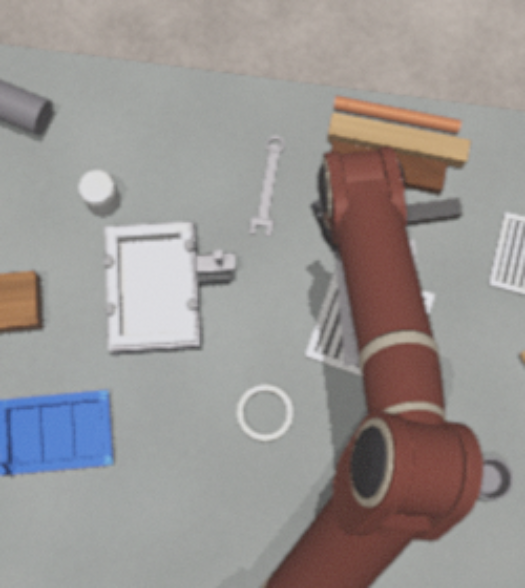

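{"op": "arm_command", "data": {"series": [{"rx": 0,"ry": -0.002,"rz": 0.003,"tx": -0.002,"ty": 0.001,"tz": 0.003,"gripper": 0},{"rx": 0,"ry": -0.003,"rz": 0.003,"tx": -0.002,"ty": 0.002,"tz": 0.01,"gripper": 0},{"rx": 0,"ry": -0.003,"rz": 0.003,"tx": -0.002,"ty": 0.002,"tz": 0.02,"gripper": 0},{"rx": 0,"ry": -0.003,"rz": 0.003,"tx": -0.002,"ty": 0.002,"tz": 0.027,"gripper": 0},{"rx": 0,"ry": -0.003,"rz": 0.003,"tx": -0.002,"ty": 0.002,"tz": 0.031,"gripper": 0},{"rx": 0,"ry": -0.003,"rz": 0.003,"tx": -0.002,"ty": 0.002,"tz": 0.031,"gripper": 0},{"rx": 0,"ry": -0.003,"rz": 0.003,"tx": -0.002,"ty": 0.002,"tz": 0.031,"gripper": 0},{"rx": 0,"ry": -0.003,"rz": 0.003,"tx": -0.002,"ty": 0.002,"tz": 0.031,"gripper": 0},{"rx": 0,"ry": -0.003,"rz": 0.003,"tx": -0.002,"ty": 0.002,"tz": 0.031,"gripper": 0},{"rx": 0,"ry": -0.003,"rz": 0.003,"tx": -0.002,"ty": 0.002,"tz": 0.031,"gripper": 0}]}}

```text
time: 14.02
tool_pos: [0.6225, -0.1011, 0.1735]
ee_rot: [-2.894, -1.212, -0.005]
contact_force: [-0.1, -0.1, -3.0]
opening: 0.0092
```

```bash
cat > chk.py <<'E'
from tgt import *
import sys
far(); G=(.556,-.169)
p,R=tgt(*G);  rel(p,R)
s=robot.get_state();Rt=Ro.from_rotvec(s['ee_rot'])
v=R0.inv().apply(stack([0,0,.002])-P0); C=s['tool_pos']+Rt.apply(v); print('centre',C)
p,d=imaging.camera('side'); np.savez('side_f.npz',p=p,d=d)
P,u,vv=cloud('side',d,np.ones_like(d,bool))
Ty=Rt*R0.inv()*Ro.from_euler('z',SW); q=Ty.inv().apply(P-C)
f=(abs(q[:,0])<.065)&(abs(q[:,1])<.035)&(abs(q[:,2]+.02)<.03)&~((q[:,0]>.01)&(q[:,1]>-.0))
A=np.c_[q[f][:,:2],np.ones(f.sum())]; w=np.ones(f.sum(),bool)
for _ in range(4):
    c=np.linalg.lstsq(A[w],q[f][w,2],rcond=None)[0]; r=q[f][:,2]-A@c; w=abs(r)<.012
print('pan plane slopes',c,w.sum(),r[w].std())
im=p[:,:,::-1].copy(); im=cv2.resize(im,None,fx=4,fy=4)
def poly(a,col): cv2.polylines(im,[np.int32((proj('side',a)+.5)*4)],True,col,1)
rect=lambda a,c:np.array([[a,c,0],[-a,c,0],[-a,-c,0],[a,-c,0]],float)
poly(Ty.apply(rect(.09,.06)+[0,0,.002])+C,(0,255,0))
g=Ro.from_euler('z',77.85,degrees=True).apply(rect(.085,.085))+[*G,.012]; poly(g,(0,0,255))
cv2.imwrite('pics/chk_%s.png'%sys.argv[1],im[380:980,820:1420])
E
python3 chk.py a
```

```text
far corner moved (tool0 axes, z down) [-0.2673  0.2457 -0.1114] rot [0.0001 0.0007 0.0026] F [-0.1 -0.1 -3. ] T [ 0.17 -0.15  0.01] t 14.0167 op 0.009158310775269187
tcp moved [-0.2673  0.2462 -0.1115]
t [ 0.0006 -0.0015  0.0001] r [-0.0001 -0.0007 -0.0026]
centre [ 0.55646966 -0.1703242   0.16199765]
pan plane slopes [ 0.00438433  0.01181482 -0.01993223] 439 0.003369654643477559
```

View pics/chk_a.png

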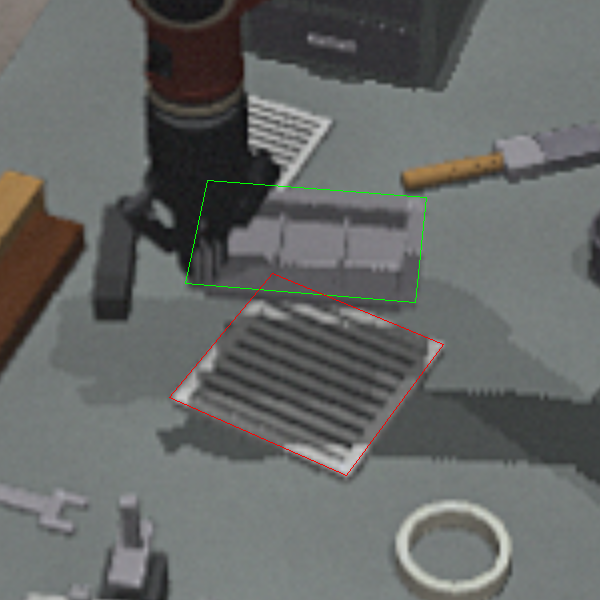

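```bash
python3 - <<'E'
from h import *
p=np.load('side_f.npz')['p'][:,:,::-1]
cv2.imwrite('pics/z10.png',cv2.resize(p[130:180,240:320],None,fx=9,fy=9,interpolation=cv2.INTER_CUBIC))
for r in spotter.trace('side','tray_center'): print(r['p'],r['position'],r['pixels'].sum(), cv2.minAreaRect(np.argwhere(r['pixels'])[:,::-1].astype(np.float32)))
E
```

```text
0.96 [285.3, 157.9] 1363 ((281.5597839355469, 156.82754516601562), (57.26310348510742, 28.77543067932129), 5.079607963562012)
0.82 [313.9, 329.7] 2593 ((313.68927001953125, 329.5938415527344), (46.81669616699219, 59.35292053222656), 3.1798300743103027)
```

View pics/z10.png

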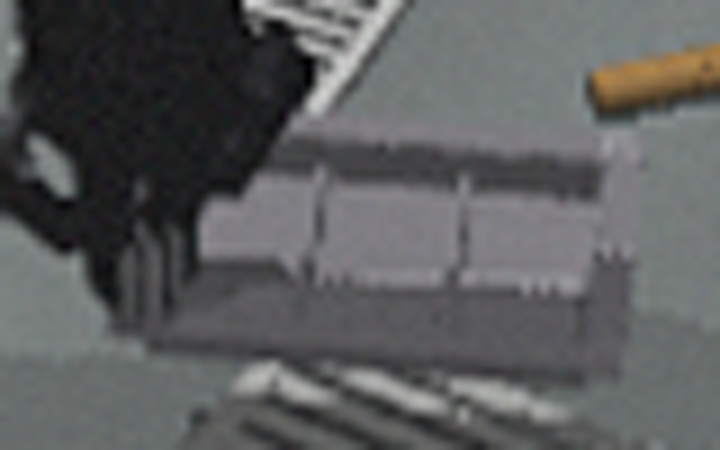

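{"op": "arm_command", "data": {"series": [{"rx": 0,"ry": 0,"rz": 0,"tx": 0,"ty": -0.001,"tz": 0,"gripper": 0},{"rx": 0,"ry": 0,"rz": 0,"tx": 0,"ty": -0.001,"tz": 0,"gripper": 0},{"rx": 0,"ry": 0,"rz": 0,"tx": 0,"ty": -0.001,"tz": 0,"gripper": 0},{"rx": 0,"ry": 0,"rz": 0,"tx": 0,"ty": -0.001,"tz": 0,"gripper": 0},{"rx": 0,"ry": 0,"rz": 0,"tx": 0,"ty": -0.001,"tz": 0,"gripper": 0},{"rx": 0,"ry": 0,"rz": 0,"tx": 0,"ty": -0.001,"tz": 0,"gripper": 0}]}}

```text
time: 14.62
tool_pos: [0.6215, -0.1004, 0.173]
ee_rot: [-2.894, -1.212, -0.003]
contact_force: [-0.5, 0.2, -1.8]
opening: 0.0091
```

```bash
python3 chk.py b; python3 - <<'E'
from h import *
s=robot.get_state(); print(abs(s['joint_velocities']).max())
a=np.load('side0.npz')['d'];b=np.load('side_f.npz')['d']
for n,(u,v) in dict(tin=(180,280),tape=(318,224),pot=(362,154),timber=(230,345)).items(): print(n,a[v-3:v+4,u-3:u+4].mean()-b[v-3:v+4,u-3:u+4].mean())
f=np.load('side_f.npz')['p'];d=cv2.absdiff(f,np.load('side0.npz')['p']); cv2.imwrite('pics/fin.png',np.vstack([f[:,:,::-1]]))
E
```

```text
far corner moved (tool0 axes, z down) [-0.2676  0.2445 -0.111 ] rot [0.0008 0.     0.0025] F [-0.5  0.2 -1.8] T [ 0.17 -0.2   0.02] t 14.6167 op 0.009118701587645451
tcp moved [-0.2676  0.245  -0.111 ]
t [ 0.0009 -0.0003 -0.0004] r [-0.0008 -0.     -0.0025]
centre [ 0.5554354  -0.16966529  0.16155675]
pan plane slopes [ 0.00608735  0.0238176  -0.01970743] 438 0.003432594025584331
0.0019594019453028867
tin 0.0008865595
tape 0.00025045872
pot 0.07691026
timber 0.00014638901
```

View pics/fin.png

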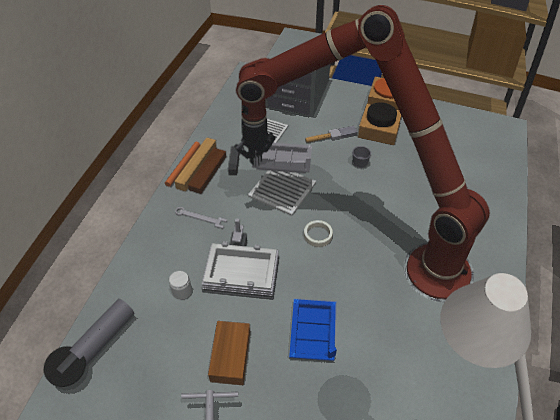

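```bash
python3 - <<'E'
from tgt import *
s=robot.get_state();Rt=Ro.from_rotvec(s['ee_rot'])
v=R0.inv().apply(stack([0,0,.002])-P0); C=s['tool_pos']+Rt.apply(v); Ty=Rt*R0.inv()*Ro.from_euler('z',SW)
D=[]
for i in range(8):
    p,d=imaging.camera('side'); D.append(d)
D=np.array(D); D[D==0]=np.nan; d=np.nan_to_num(np.nanmedian(D,0)).astype(np.float32)
def plane(d,sel):
    P,u,vv=cloud('side',d,np.ones_like(d,bool)); q=Ty.inv().apply(P-C) if sel=='t' else P-[.4,.1,.02]
    f=(abs(q[:,0])<.065)&(abs(q[:,1])<.035)&(abs(q[:,2]+.02)<.02)
    if sel=='t': f&=~((q[:,0]>.0)&(q[:,1]>-.01))
    else: f=(abs(q[:,0])<.12)&(abs(q[:,1])<.06)&(abs(q[:,2]+.02)<.01)
    A=np.c_[q[f][:,:2],np.ones(f.sum())]; w=np.ones(f.sum(),bool)
    for _ in range(5):
        c=np.linalg.lstsq(A[w],q[f][w,2],rcond=None)[0]; r=q[f][:,2]-A@c; w=abs(r)<.006
    print(sel,c,w.sum(),f.sum(),r[w].std())
plane(d,'t'); plane(d,'b')
# bare floor only, different windows
P,u,vv=cloud('side',d,np.ones_like(d,bool)); q=Ty.inv().apply(P-C)
for y0 in np.arange(-.06,.061,.01):
    f=(q[:,0]<-.01)&(q[:,0]>-.07)&(abs(q[:,1]-y0)<.005)&(abs(q[:,2])<.05)
    print(round(y0,3),f.sum(),np.round(np.median(q[f,2]),4))
a=np.load('side0.npz')['p'];cv2.imwrite('pics/pot.png',cv2.resize(np.hstack([a[135:180,335:390,::-1],p[135:180,335:390,::-1]]),None,fx=6,fy=6))
a0=np.load('side0.npz')['d'][140:170:4,345:378:4]; print(np.round(a0-d[140:170:4,345:378:4],3))
E
```

```text
t [-0.00048125  0.00561198 -0.02070825] 358 385 0.0012478525679120343
b [ 0.00257728 -0.00436255 -0.02033445] 2265 2285 0.0012691115210452075
-0.06 11 -0.0015
-0.05 38 -0.001
-0.04 116 -0.0121
-0.03 43 -0.0208
-0.02 38 -0.0212
-0.01 41 -0.0206
0.0 42 -0.0207
0.01 38 -0.021
0.02 44 -0.0205
0.03 16 -0.0193
0.04 0 nan
0.05 55 -0.0029
0.06 38 -0.0006
[[-3.000e-03 -1.000e-03  2.000e-03 -8.000e-03  1.100e-02 -9.000e-03
   2.000e-03  2.000e-03 -3.000e-03]
 [-6.000e-03 -2.000e-03  1.000e-03 -3.000e-03 -2.000e-03  4.000e-03
  -3.000e-03  4.000e-03  1.500e-02]
 [-9.000e-03  1.000e-03  3.000e-03  1.300e-02  5.000e-03  6.000e-03
   0.000e+00 -6.000e-03  1.000e-02]
 [-1.000e-03  8.000e-03 -5.000e-03  2.000e-03 -4.000e-03 -7.000e-03
   7.000e-03  5.000e-03 -8.000e-03]
 [ 3.000e-03  8.000e-03 -2.000e-03 -2.000e-03 -4.000e-03 -3.000e-03
  -0.000e+00 -8.000e-03 -4.000e-03]
 [ 0.000e+00 -4.000e-03 -5.000e-03 -4.000e-03  2.000e-03  2.000e-03
  -8.000e-03  5.000e-03 -3.000e-03]
 [-0.000e+00  3.000e-03 -1.000e-03  2.000e-03  1.300e-02  1.000e-03
   1.200e-02  3.000e-03  1.000e-02]
 [ 5.000e-03 -7.000e-03  7.000e-03  4.000e-03  5.000e-03 -6.000e-03
  -1.885e+00 -1.000e-02 -6.000e-03]]
  return _methods._mean(a, axis=axis, dtype=dtype,
  ret = ret.dtype.type(ret / rcount)
```

View pics/pot.png

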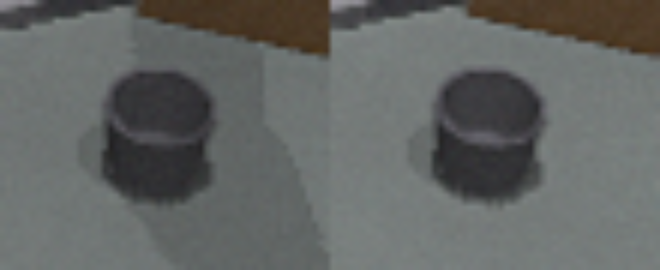

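The eight-frame median puts the tray level within about 0.005 rad. The pot hasn't moved: its depth difference came from a missing depth reading. I'm handing in.

```bash
python3 -c "
from h import *
print(job.hand_in(), robot.get_state()['time'])"
```

```text
the job is handed in; nothing more can be done
the job is handed in; nothing more can be done
```

The bolt is drawn, the tray is peeled off, and I handed in at about 15 s with the tray held level over the larger grille.

- **Bolt:** I pulled it until it stopped moving, about 28.5 mm of travel. A further 4 mm of commanded pull raised the force from 1.5 to 6 N with no movement. In the last picture it is still drawn.
- **Peel:** I gripped the steel tray's ear and tilted it to 0.205 rad about the far corner. From the tool pose, that corner stayed within 1.5 mm of its seat. Once lifted, the tray hung freely at about 3 N.
- **Final pose:** By the tool pose, the tray centre is at (0.555, −0.170, 0.162), about 15 cm above the grille top. The grille centre I aimed for was (0.556, −0.169). The arm was still, with joint speeds under 0.002 rad/s.
- **Level:** Two single-frame checks of the tray floor gave slopes of 0.012 and 0.024 rad along its short side. The eight-frame median gave 0.006 rad or less, similar to the slope it read off the flat bench, so I put the higher values down to noise.
- **Grille centre:** The two cameras disagreed by about 4 mm, so I used the middle.
- **Other things on the bench:** Depth at the tin, tape and timber was unchanged. The pot showed a 77 mm difference in one check, but close-up pictures show it hasn't moved. I checked the rest only by eye, and nothing looked shifted. The arm hid the small grille and part of the bar stock.

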